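Set the block marker's three wheels to the batch mark and lock them

ROBOT

A 6-joint arm with a two-finger parallel gripper is mounted at the origin on a cart in front of the work surface, level with it; the furniture and walls round the work are solid. World frame = base frame: x ahead of the robot, y to its left, z up, the work surface at z = 0. Lengths are in mm, angles in rad, forces in N, time in s.
With the tool pointing down it reaches from about 350 to 975 mm from the base axis. Payload 7.1 kg.
Tool frame: the origin (TCP) lies at the very end of the fingers, on their centre line; the grasp point (between the pads) lies 19 mm behind it (ctrl.grasp_offset is the distance from the TCP to the grasp point, in mm); z points along the fingers, y is the line along which they close (so a half turn about z gives the same grasp; the last joint's range is limited). The gripper opens to 88 mm and grips with 3 to 60 N. Pads are 20 mm wide; open, the fingers measure 115 mm over their backs; the gripper's body (75 mm by 178 mm) begins 61 mm behind the grasp point.
Start: joints at [-1.296, 0.423, 1.63, -0, 1.089, -0.019], TCP at [181.013, -598.197, 222.675] pointing down, gripper open.
Joint ranges: [-3, 3], [-0.9, 2.11], [0.09, 2.58], [-1.31, 4.45], [0.11, 2.69], [-2.54, 2.54]. Speed limits (rad/s): [2.39, 2.39, 3.01, 3.14, 3.14, 3.14].

INTERFACE

Orientations are given as a rotation vector (axis times angle).
In Python, from workcell import ctrl, viewer, ticket, models gives the robot as it stands.
- The arm moves only by the tool play_rows, never from a script. Its arguments are lists of equal length, an entry for each row: "dp": the shift along the world's x, y, z in mm, a list of three; "yaw": the turn about the world's z in degrees. In form: {"dp": [[tx, ty, tz], ...], "yaw": [yaw, ...]}. A call has 1 to 8 rows; each row shifts and turns the commanded pose from where the row before left it; what a row does not reach is not made up. A row lasts 1/12 s, in which the tool goes at most 41.7 mm and 7.16 degrees, less where a joint would pass 70% of its speed; a pose out of reach is approached as far as the arm can. A call is refused whole if a number of a shift passes 41.7 or a number of a turn 7.16, either way. A call with a gripper value outside its range is refused whole. "gripper" is the closure, from 0 (fully open) to 1 (shut), set as the call begins (left out, the last holds). The fingers move at their own pace and stop on an object; the grip force is fixed at half the most. Time passes only in rows, so rows that do not move let the fingers close. It gives the time, the measured TCP pose, the force, the opening and the grip force at its end, in the units of the state.
- ctrl.get_obs(): the state, without advancing time (a new reading comes with each control period).
- viewer.get_image(name): name is "scene" or "top" or "wrist"; returns a dict with "pixels" (384x512x3 uint8, red, green, blue), "range_z" (384x512 float32, mm along the optical axis (not along the pixel's ray), 0 where there is no reading), "fx", "fy", "cx", "cy" (pixels), "T" (4x4, takes a point from camera to world coordinates); the wrist camera has in their place "hand_eye" (4x4, takes a point from camera to tool coordinates, whose origin is the TCP and whose axes are the flange's). Camera axes: x right, y up, looking along -z (the intrinsics and any distortion apply to the point x, -y, -z); pixel columns grow to the right and rows downward; lengths in mm; the calibration is good to about 2 mm. The wrist camera is an equidistant fisheye: a pixel r from the principal point sees the ray r / f radians off the axis. A picture is of the moment at which its call begins: read the wrist's pose just before it.
- ticket.close_job(): hands the job in; it is judged then, once.
Trained networks look in a picture, given as the dict that the camera call returned (one of the last four; its "shot" number tells which), for a name from the list of things; names that differ only in an ending like _2 or _b are one class to them, and where a whole thing is asked for, a point or a joint stands for the part that bears it (a point fixed in the world has none). Each returns a list of dicts, best first, with "conf" (0 to 1); they miss things now and then, are a little off and sometimes report something else, mostly with a low value. They report only what shows in the picture. A call takes as long as a camera call.
- models.look_for(picture, name): "bbox" ([centre column, centre row, width, height] in pixels, round what is visible of it).
- models.landmark_of(picture, name): "location" ([column, row] in pixels: a listed point, or the origin of a listed thing).
The state is a dict: "t": time; "qpos": joint angles; "qvel": joint speeds; "joint_torque": joint torques, N m; "ee_pos": TCP position; "orientation": TCP orientation; "ft_force": force on the tool from outside, world axes, zero at the start; "moment": the same for the moment, N m; "width": finger opening in mm; "grasp_force": force on a finger pad.
Only numpy, scipy, OpenCV 4.12 (cv2) and the standard library are available. Lean on these libraries where they do the work, as an engineer would, in place of code of your own. Each camera call takes 0.05 s, during which the arm holds its last target. There are 200 camera calls.

TASK

The bench marker presses a three-figure batch mark into clay blocks: the studs on the uppermost lobe of each wheel are what prints. Set it to 4-2-5, read from the left-hand wheel to the right-hand wheel as the robot sees it, with those lobes squarely on top, then swing the lock bar behind the wheels fully home so that its rod sits in the notches of all three; feel it in gently, never pressing it with more than 40 N, and let go. Leave the scraper, the wooden rib and the clay pad lying where they are.

Things in the scene. Friction and masses are not known exactly. Their poses are not given: they have to be found in the camera images.
- marker: grey cast frame screwed to the table, base 158 x 206 x 12 mm, two side cheeks (inner faces at y = +-92 mm, tops 92 mm high). Origin on the table under the wheel shaft's middle; x points across the wheels to the lock bar behind them, y along the shaft to the left, z up. Three equal wheels sit on the shaft (18 mm thick, collars 22 mm) at y = +50, 0 and -50 mm, 66 mm above the table.
- wheel_left_axle (a point): centre of the left-hand wheel, fixed to the frame. Each wheel is 20 mm thick with flat sides, 30 mm free between wheels, 25 mm between an outer wheel and the lock bar's side arm. Rim: six round lobes of 13 mm radius, centred 33 mm from the shaft (92 mm over the lobes, top 112 mm above the table), with deep notches between
- wheel_mid_axle (a point): centre of the middle wheel
- wheel_right_axle (a point): centre of the right-hand wheel (y = -50 mm)
- wheel_left (a joint): turn of the left-hand wheel about the marker's +y, rad; grows as the wheel's top goes away from the robot (to +x of the marker). Six lobes bear 1 to 6 raised dark studs in order; the lobe with n studs is squarely on top at (n - 1) x 1.0472 rad, plus or minus whole turns (6.283). No clicks; stiff (0.14 N m), stays where left; turns over a full turn either way from any start
- wheel_mid (a joint): turn of the middle wheel, same meaning as wheel_left
- wheel_right (a joint): turn of the right-hand wheel, same meaning as wheel_left
- lock_bar (a joint): swing of the lock bar, rad: 0 fully home (rod in the rear notches of all wheels), 0.75 wide open, leaning away from the wheels. Steel frame hinged along y on the cheeks at x = 36, z = 24 mm: side arms, locking rod (12 mm thick, 42 mm above the hinge), grip rod above. Stiff hinge (0.25 N m), stays where left. Wheels up to about 10 degrees off square are wedged square, others stop it
- lock_grip (a point): middle of the lock bar's upper grip rod (172 mm long along y, 12 mm thick, free behind); moves with the bar: x = 88, z = 80 mm in the marker's frame at 0.55 rad, x = 52, z = 99 mm when home. Pulled towards the wheels (-x) it takes 3 to 5 N, 10 to 15 N more while the rod wedges between the lobes
- scraper: loose scraper with a wooden handle, 161 mm long, lying to the left of the marker; origin under its middle
- rib: loose kidney-shaped wooden rib, 100 x 50 x 9 mm, lying to the right of the marker; origin under its middle
- clay_pad: loose torn pad of dried clay, 63 x 36 x 15 mm, lying on the robot's side of the marker; origin under its middle

How it is judged:
By the outcome, as a careful person would: the job done as asked, in the order asked, and still so for the second after the job is handed in, with the robot touching nothing.
It also fails if it takes over 72 s, if anything falls off the work surface, if the arm or the gripper's body presses on something with over 40 N, if the wrist force passes 120 N, or if a joint passes its speed limit or range.

## Working session

There is one attempt and no reset: what is moved stays moved. The work goes in short steps, Python scripts to look and compute and a tool call to move; the robot and the scene stay as the last step left them, time stands still between calls to the robot, and variables do not carry over. Pictures are saved under pics/ and viewed, at most 10 in all, crops included, and the job is handed in when it is done.

Besides the shell and the picture viewer there is one more tool, called after "Request:" by a JSON object that holds its "name" and its "arguments". play_rows: Moves the arm, as the interface text tells. Its arguments: {"type":"object","properties":{"dp":{"type":"array"},"yaw":{"type":"array"},"gripper":{"type":"number"}},"required":["dp","yaw"]}

```bash
mkdir -p pics; cat > h.py <<'E'
import numpy as np, cv2
from scipy.spatial.transform import Rotation as R
from workcell import ctrl, viewer, ticket, models
def ray(im,uv,T=None):
    T=np.array(im["T"]) if T is None else T
    x=(uv[0]-im["cx"])/im["fx"]; y=(uv[1]-im["cy"])/im["fy"]
    d=T[:3,:3]@np.array([x,-y,-1.]); return T[:3,3],d
def pt(im,uv,z=None):
    o,d=ray(im,uv)
    if z is None:
        s=im["range_z"][int(round(uv[1])),int(round(uv[0]))]
        return o+d*s
    return o+d*(z-o[2])/d[2]
def tri(a,b):
    (o1,d1),(o2,d2)=a,b; d1=d1/np.linalg.norm(d1); d2=d2/np.linalg.norm(d2)
    s=np.linalg.lstsq(np.c_[d1,-d2],o2-o1,rcond=None)[0]
    p,q=o1+d1*s[0],o2+d2*s[1]; return (p+q)/2,np.linalg.norm(p-q)
def save(im,n): cv2.imwrite("pics/"+n+".png",im["pixels"][:,:,::-1])
E
python3 - <<'E'
from h import *
np.set_printoptions(precision=1,suppress=True)
A=viewer.get_image("scene");B=viewer.get_image("top")
save(A,"scene0");save(B,"top0")
print(A["T"],B["T"],A["fx"],B["fx"])
for n in ["marker","wheel_left_axle","wheel_mid_axle","wheel_right_axle","lock_grip","scraper","rib","clay_pad"]:
    l=[models.landmark_of(I,n) for I in (A,B)]
    print(n,[(np.array(k[0]["location"]),round(k[0]["conf"],2),pt(I,k[0]["location"])) if k else None for k,I in zip(l,(A,B))])
    if all(l): print("   tri",*tri(ray(A,l[0][0]["location"]),ray(B,l[1][0]["location"])))
cv2.imwrite("pics/both.png",np.hstack([cv2.resize(x["pixels"][:,:,::-1],(400,300)) for x in (A,B)]))
E
```

```text
[[ -0.8   0.3  -0.5  31.2]
 [ -0.6  -0.4   0.7 707.6]
 [ -0.    0.9   0.5 542. ]
 [  0.    0.    0.    1. ]] [[  0.    1.   -0.2 354.4]
 [ -1.    0.    0.  -15.8]
 [  0.    0.2   1.  977.8]
 [  0.    0.    0.    1. ]] 403.78300292304283 458.6407290187399
marker [(array([268.9, 214.2]), 0.76, array([497.8, -79.4,   9.8])), None]
wheel_left_axle [(array([252.1, 196.6]), 0.77, array([519.9, -32.7,  75.6])), (array([293.5, 209.5]), 0.58, array([491.1, -92.5, 109.9]))]
   tri [523.3 -84.9  48.8] 51.997440964054185
wheel_mid_axle [(array([269.9, 193.5]), 0.71, array([496.9, -80. ,  70.7])), (array([290.5, 207.8]), 0.97, array([494.6, -86.9, 107.5]))]
   tri [502.1 -90.1  64.8] 1.3385195314770266
wheel_right_axle [None, (array([311.1, 213. ]), 0.82, array([ 487.8, -128.5,   92.9]))]
lock_grip [(array([242.8, 178.6]), 0.74, array([ 595.5, -101.3,   78.4])), (array([300.6, 163.1]), 0.67, array([ 592.4, -108.8,   74.9]))]
   tri [ 595.4 -107.1   75.4] 6.988006603394453
scraper [(array([218.9, 232.2]), 0.56, array([554.3,  60.8,   8.5])), (array([223.5, 183.8]), 0.77, array([557. ,  49.8,  16.7]))]
   tri [561.   51.3   0.9] 1.5191787718960477
rib [(array([326. , 196.8]), 0.86, array([ 416.1, -255.7,    8.4])), (array([374.8, 249.3]), 0.6, array([ 427.1, -274. ,    9. ]))]
   tri [ 426.7 -278.2   -4.5] 2.9676783619305467
clay_pad [(array([238.3, 179. ]), 0.73, array([ 677.9, -195.5,   18.7])), (array([265.3, 263.3]), 0.66, array([391.2, -43.7,  14.1]))]
   tri [445.7   2.7 157. ] 146.72002243673052
```

View pics/scene0.png

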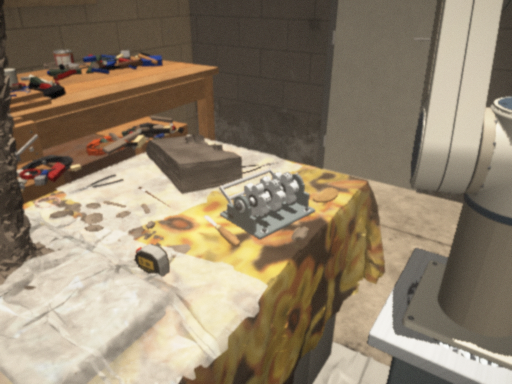

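View pics/top0.png

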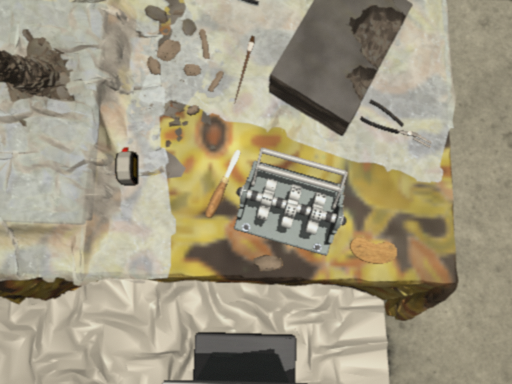

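The scene and top views show the marker with its shaft running from about (242,192) to (341,222) in the top view. That puts it near (500,-90) with a yaw of about -17°. The bar is open behind the wheels, and the scraper, rib and pad lie at (222,185), (373,249) and (268,263). Next I'll move over it for a close look.

```bash
python3 - <<'E'
from h import *
np.set_printoptions(precision=3,suppress=True)
o=ctrl.get_obs();print(o["ee_pos"],R.from_rotvec(o["orientation"]).as_matrix(),o["t"],o["width"],ctrl.grasp_offset)
W=viewer.get_image("wrist");print(np.array(W["hand_eye"]),W["fx"],W["cx"],W["cy"])
E
```

```text
[ 180.998 -598.209  222.709] [[ 0.957  0.29   0.   ]
 [ 0.29  -0.957 -0.   ]
 [ 0.     0.    -1.   ]] 0.9 87.74430846306383 18.700000000000003
[[  -0.       0.965    0.261   71.109]
 [   1.       0.      -0.001   -0.1  ]
 [  -0.001    0.261   -0.965 -162.499]
 [   0.       0.       0.       1.   ]] 297.3186396354542 253.32678664285703 187.18113702415243
```

Request:
{"name": "play_rows", "arguments": {"dp": [[10,25,10],[15,30,10],[15,30,10],[20,35,10],[20,35,10],[20,35,10],[20,35,0],[20,35,0]], "yaw": [0,0,0,0,0,0,0,0]}}

```text
t: 1.62
ee_pos: [321.8, -336.8, 283.6]
orientation: [3.106, 0.459, 0.002]
ft_force: [0.2, 0.2, -0.5]
width: 87.7
grasp_force: 0.0
```

Request:
{"name": "play_rows", "arguments": {"dp": [[20,35,0],[20,35,0],[20,35,0],[20,35,0],[20,35,0],[20,30,0],[15,20,0],[10,10,0]], "yaw": [0,0,0,0,0,0,0,0]}}

```text
t: 2.28
ee_pos: [467.3, -100.6, 282.9]
orientation: [-3.107, -0.464, -0.001]
ft_force: [1.0, -0.1, 0.3]
width: 88.0
grasp_force: 0.0
```

Request:
{"name": "play_rows", "arguments": {"dp": [[-5,3,5],[-5,3,5],[-5,3,5],[0,2,5],[0,2,0],[0,0,0],[0,0,0]], "yaw": [-6,-7,-7,-7,-7,0,0]}}

```text
t: 2.87
ee_pos: [451.0, -90.2, 302.7]
orientation: [3.107, -0.463, 0.0]
ft_force: [-0.3, 0.3, 0.6]
width: 87.5
grasp_force: 0.0
```

```bash
cat >> h.py <<'E'
def wshot():
    o=ctrl.get_obs(); im=viewer.get_image("wrist")
    T=np.eye(4);T[:3,:3]=R.from_rotvec(o["orientation"]).as_matrix();T[:3,3]=o["ee_pos"]
    im["TW"]=T@np.array(im["hand_eye"]); return im
def wray(im,uv):
    u=(uv[0]-im["cx"])/im["fx"];v=(uv[1]-im["cy"])/im["fy"];th=np.hypot(u,v)+1e-12
    d=np.array([np.sin(th)*u/th,-np.sin(th)*v/th,-np.cos(th)])
    T=im["TW"];return T[:3,3],T[:3,:3]@d
def wpt(im,uv):
    o,d=wray(im,uv);T=im["TW"]
    c=-(T[:3,:3].T@d)[2]
    return o+d*im["range_z"][int(round(uv[1])),int(round(uv[0]))]/c
def cloud(im):
    v,u=np.mgrid[0:384,0:512];a=(u-im["cx"])/im["fx"];b=(v-im["cy"])/im["fy"];th=np.hypot(a,b)+1e-12
    s=im["range_z"]/np.cos(th)
    P=np.stack([np.sin(th)*a/th,-np.sin(th)*b/th,-np.cos(th)],-1)*s[...,None]
    P=P@im["TW"][:3,:3].T+im["TW"][:3,3]; P[im["range_z"]<=0]=np.nan; return P
def wproj(im,p):
    T=im["TW"];q=T[:3,:3].T@(np.asarray(p)-T[:3,3]);x,y,z=q[0],-q[1],-q[2]
    r=np.hypot(x,y)+1e-12;th=np.arctan2(r,z);return np.array([im["cx"]+im["fx"]*th*x/r,im["cy"]+im["fy"]*th*y/r])
E
python3 - <<'E'
from h import *
np.set_printoptions(precision=1,suppress=True)
o=ctrl.get_obs();print(o["ee_pos"],R.from_rotvec(o["orientation"]).as_matrix()[:,1])
W=wshot()
for n in ["marker","wheel_left_axle","wheel_mid_axle","wheel_right_axle","lock_grip"]:
    for k in models.landmark_of(W,n)[:2]: print(n,np.array(k["location"]),round(k["conf"],2),wpt(W,k["location"]))
im=W["pixels"][:,:,::-1]
save(W,"w1"); np.save("w1c.npy",cloud(W))
c=cv2.resize(im[80:320,120:420],(800,640),interpolation=cv2.INTER_CUBIC)[:600];cv2.imwrite("pics/w1crop.png",c)
# crop px = (u-120)*2.667,(v-80)*2.667
E
```

```text
[451.  -90.2 302.7] [-0.3 -1.   0. ]
marker [242.4 116.4] 0.87 [513.8 -95.6  99.8]
wheel_left_axle [206.7 121.6] 0.75 [521.1 -52.6 105.1]
wheel_mid_axle [238.1 122.3] 0.61 [508.3 -88.1  94.6]
wheel_mid_axle [363.8 140.6] 0.2 [ 423.1 -268.6    7.1]
wheel_right_axle [278.1 120.7] 0.63 [ 496.8 -135.2  109.2]
wheel_right_axle [238.1  52. ] 0.28 [ 595.8 -114.2   80.5]
lock_grip [237.8  52. ] 0.92 [ 596.  -113.8   80.5]
```

View pics/w1.png

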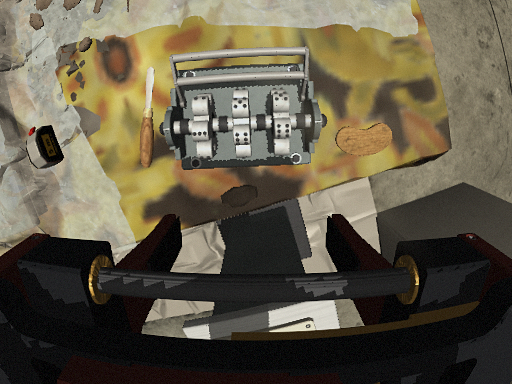

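The wrist view shows the wheels at columns 202, 240 and 281, around row 120, square to the tool. The grip rod is at row 52. The studs need a zoom.

```bash
cat >> h.py <<'E'
from scipy.optimize import least_squares
def sd(x,z,ph):
    r=np.hypot(x,z);a=np.arctan2(x,z)-ph            # a grows to +x: same sense as joint
    a=(a+np.pi/6)%(np.pi/3)-np.pi/6                  # nearest lobe
    return np.hypot(r*np.cos(a)-33,r*np.sin(a))-13   # distance to lobe circle
def fitwheels(P,x0,y0,yaw,fixpose=False,zb=0.):
    """P Nx3 world pts. Fit phases (mod 60deg)."""
    def loc(p):
        c,s=np.cos(p[2]),np.sin(p[2]);d=P[:,:2]-p[:2]
        return d[:,0]*c+d[:,1]*s,-d[:,0]*s+d[:,1]*c
    X,Y=loc([x0,y0,yaw]);Z=P[:,2]-66
    m=[(np.abs(Y-yc)<7)&(np.hypot(X,Z)<52)&(np.hypot(X,Z)>24)&(Z>0) for yc in (50,0,-50)]
    best=None;out=[]
    def res(q,i,ph=None):
        return sd(X[m[i]]-q[0],Z[m[i]]-q[1],q[2])
    for i in range(3):
        b=min((least_squares(res,[0,zb,p],args=(i,),loss="soft_l1",f_scale=1.5) for p in np.arange(-.5,.5,.17)),key=lambda r:r.cost)
        q=b.x.copy();q[2]=(np.degrees(q[2])+30)%60-30
        out.append((q,m[i].sum(),np.sqrt(np.mean(b.fun**2))))
    return out
E
python3 - <<'E'
from h import *
np.set_printoptions(precision=2,suppress=True)
C=np.load("w1c.npy");P=C.reshape(-1,3)
rod=C[45:60,195:285].reshape(-1,3);rod=rod[(rod[:,2]>72)&(rod[:,2]<95)]
f=np.polyfit(rod[:,1],rod[:,0],1);yaw=-np.arctan(f[0]);print("rod yaw",np.degrees(yaw),len(rod),"top z",np.percentile(rod[:,2],90))
c,s=np.cos(yaw),np.sin(yaw)
x0,y0=503,-90
Q=P[(np.hypot(P[:,0]-x0,P[:,1]-y0)<140)]
Y=-(Q[:,0]-x0)*s+(Q[:,1]-y0)*c; X=(Q[:,0]-x0)*c+(Q[:,1]-y0)*s
hi=(Q[:,2]>90)&(np.abs(X)<45)
print(np.histogram(Y[hi],bins=np.arange(-100,101,4)))
ys=[np.median(Y[hi&(np.abs(Y-k)<20)]) for k in (50,0,-50)];print("wheel y",ys)
print("rod x rel",np.median((rod[:,0]-x0)*c+(rod[:,1]-y0)*s), "rod y ext",np.percentile(Y[(Q[:,2]>70)&(X>70)],[1,99]))
dy=np.mean(ys);x0-=s*dy;y0+=c*dy
for r in fitwheels(P,x0,y0,yaw): print(r)
print(x0,y0)
W=cv2.imread("pics/w1.png")[82:164,160:330]
cv2.imwrite("pics/w1crop.png",cv2.resize(W,(800,386),interpolation=cv2.INTER_CUBIC))
E
```

```text
rod yaw -14.199236017881551 800 top z 81.50186018087622
(array([  50,  219,  381,  761,  935, 1435, 1895, 1518, 1753, 2118, 3258,
       1195, 1294, 1355, 1433, 1331, 1344, 1236, 1256, 1270, 1299, 1328,
       1384, 1302, 1279, 1247, 1198, 1101,  944,  906,  860,  783, 3442,
       2367, 1856, 1723, 2490, 1502, 1045, 1028,  340,   90,    0,    0,
          0,    0,    0,    2,   46,   46]), array([-100,  -96,  -92,  -88,  -84,  -80,  -76,  -72,  -68,  -64,  -60,
        -56,  -52,  -48,  -44,  -40,  -36,  -32,  -28,  -24,  -20,  -16,
        -12,   -8,   -4,    0,    4,    8,   12,   16,   20,   24,   28,
         32,   36,   40,   44,   48,   52,   56,   60,   64,   68,   72,
         76,   80,   84,   88,   92,   96,  100]))
wheel y [np.float64(41.25313931392009), np.float64(-1.8626596746869355), np.float64(-54.85313096301898)]
rod x rel 95.2602213042239 rod y ext [-90.18  89.09]
(array([ 2.65,  0.14, -9.31]), np.int64(740), np.float64(2.494975105389708))
(array([  2.74,   0.21, -23.01]), np.int64(693), np.float64(1.095020948155188))
(array([  2.78,   0.33, -12.26]), np.int64(601), np.float64(0.9916039473386953))
501.7356991015535 -94.99674866626803
```

View pics/w1crop.png

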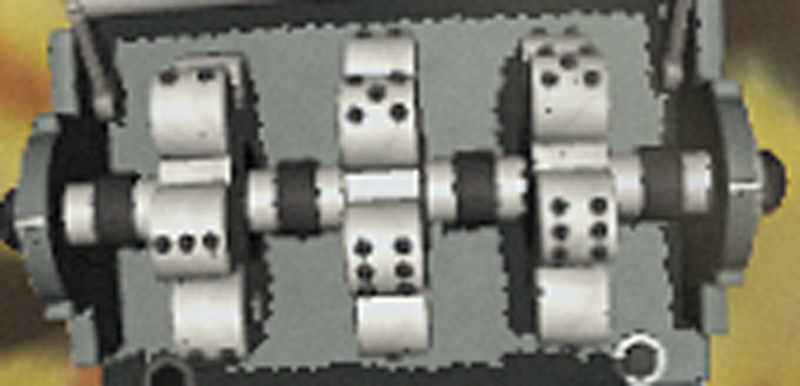

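The zoom shows:
- **Left wheel:** 3 is nearest the top, tilted about 9° towards the robot.
- **Middle wheel:** 6 is nearest, at about -23°, with 5 behind it.
- **Right wheel:** 6 is nearest, at about -12°, with 5 behind it.

I'll refine the pose now.

```bash
cat >> h.py <<'E'
def measure(C,x0,y0,yaw):
    P=C.reshape(-1,3);P=P[(np.hypot(P[:,0]-x0,P[:,1]-y0)<140)&(P[:,2]<118)]
    c,s=np.cos(yaw),np.sin(yaw)
    for _ in range(2):
        X=(P[:,0]-x0)*c+(P[:,1]-y0)*s;Y=-(P[:,0]-x0)*s+(P[:,1]-y0)*c
        hi=(P[:,2]>84)&(np.abs(X)<42)
        ys=[]
        for k in (50,0,-50):
            y=Y[hi&(np.abs(Y-k)<22)];ys.append((np.percentile(y,3)+np.percentile(y,97))/2)
        dy=np.mean(ys);x0-=s*dy;y0+=c*dy
        fw=fitwheels(P,x0,y0,yaw);dx=np.median([f[0][0] for f in fw]);x0+=c*dx;y0+=s*dx
    return x0,y0,ys,fw
E
python3 - <<'E'
from h import *
np.set_printoptions(precision=2,suppress=True)
C=np.load("w1c.npy");yaw=np.radians(-14.2)
x0,y0,ys,fw=measure(C,505,-94,yaw);print(x0,y0,ys)
for f in fw:print(f)
c,s=np.cos(yaw),np.sin(yaw)
o=ctrl.get_obs()["ee_pos"]
for y in(50,0,-50):print(y,np.array([x0-s*y,y0+c*y])-o[:2])
B=viewer.get_image("top");A=viewer.get_image("scene")
l=[models.landmark_of(I,"wheel_mid_axle") for I in(A,B)]
print([(k[0]["location"],k[0]["conf"]) if k else 0 for k in l])
if all(l):print(tri(ray(A,l[0][0]["location"]),ray(B,l[1][0]["location"])))
E
```

```text
505.5415497182491 -91.07726444147686 [np.float64(49.37325793204771), np.float64(-0.08655513281036153), np.float64(-49.287078864133235)]
(array([-0.13,  0.22, -9.21]), np.int64(682), np.float64(0.969350515497041))
(array([  0.  ,   0.36, -22.98]), np.int64(780), np.float64(1.0203001356053079))
(array([  0.05,   0.41, -12.23]), np.int64(714), np.float64(1.0107353824082375))
50 [66.86 47.67]
0 [54.6 -0.8]
-50 [ 42.33 -49.27]
[([268.4, 192.7], 0.59), 0]
```

Request:
{"name": "play_rows", "arguments": {"dp": [[13,-11,-26],[13,-11,-26],[13,-11,-26],[13,-11,-26],[14,-11.4,-29],[0,0,0],[0,0,0],[0,0,0]], "yaw": [0.7,0.7,0.7,0.7,0,0,0,0], "gripper": 0.59}}

```text
t: 4.03
ee_pos: [516.9, -145.4, 170.4]
orientation: [-3.117, 0.393, 0.0]
ft_force: [0.9, 0.1, 0.4]
width: 38.6
grasp_force: 0.0
```

Request:
{"name": "play_rows", "arguments": {"dp": [[0,0,-20],[0,0,-20],[0,0,-18],[0,0,-14],[0,0,-12],[0,0,-10],[0,0,0]], "yaw": [0,0,0,0,0,0,0]}}

```text
t: 4.62
ee_pos: [516.5, -145.2, 75.3]
orientation: [-3.117, 0.392, 0.001]
ft_force: [-0.2, 0.7, -0.5]
width: 36.0
grasp_force: 0.0
```

Request:
{"name": "play_rows", "arguments": {"dp": [[0,0,0],[0,0,0],[0,0,0],[0,0,0],[0,0,0]], "yaw": [0,0,0,0,0], "gripper": 0.85}}

```text
t: 5.03
ee_pos: [517.7, -145.5, 76.6]
orientation: [-3.117, 0.393, -0.003]
ft_force: [0.6, 2.6, 6.2]
width: 24.4
grasp_force: 30.0
```

Request:
{"name": "play_rows", "arguments": {"dp": [[-3.2,0.8,3.2],[-3.6,0.9,2.7],[-3.95,1.0,2.15]], "yaw": [0,0,0]}}

```text
t: 5.28
ee_pos: [507.5, -142.9, 83.9]
orientation: [3.117, -0.393, 0.005]
ft_force: [6.3, 2.6, -8.2]
width: 24.7
grasp_force: 30.0
```

Request:
{"name": "play_rows", "arguments": {"dp": [[-4.2,1.05,1.6],[-4.35,1.1,0.95],[-4.45,1.15,0.3],[0,0,0]], "yaw": [0,0,0,0]}}

```text
t: 5.62
ee_pos: [495.3, -139.8, 87.6]
orientation: [3.117, -0.393, 0.008]
ft_force: [4.6, 3.7, 1.9]
width: 24.6
grasp_force: 30.0
```

```bash
cat >> h.py <<'E'
def look(n):
    W=wshot();save(W,n);C=cloud(W)
    np.set_printoptions(precision=2,suppress=True)
    for f in fitwheels(C.reshape(-1,3)[C.reshape(-1,3)[:,2]<118],505.5,-91.1,np.radians(-14.2)):print(f)
    return W
E
python3 -c "
from h import *
W=look('w2')
"
```

```text
(array([-0.08,  0.25, -9.32]), np.int64(1830), np.float64(0.9310188565388288))
(array([ -0.11,   0.41, -22.71]), np.int64(2046), np.float64(1.0383366922926067))
(array([-0.27,  0.36, 14.34]), np.int64(2997), np.float64(0.9615642517421177))
```

View pics/w2.png

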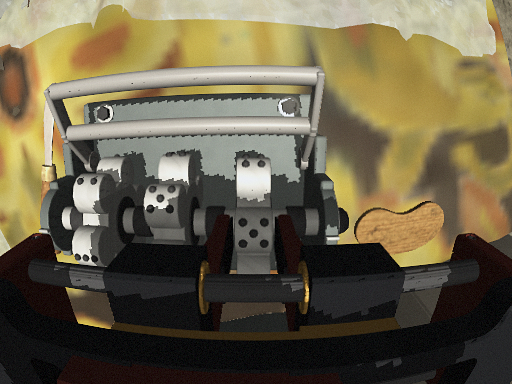

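The picture shows the right wheel gripped at (253,235). Its 5 lobe has been pulled towards the top and the fit puts it 14° short. I'll pull it further.

Request:
{"name": "play_rows", "arguments": {"dp": [[-3.4,0.85,0],[-3.4,0.85,-0.3],[-3.4,0.85,-0.7],[0,0,0]], "yaw": [0,0,0,0]}}

```text
t: 6.0
ee_pos: [487.0, -137.7, 87.6]
orientation: [3.116, -0.393, 0.014]
ft_force: [6.0, 4.4, 9.2]
width: 24.0
grasp_force: 30.0
```

```bash
python3 -c "
from h import *
W=look('w3');print(ctrl.get_obs()['ee_pos'])
"
```

```text
(array([-0.03,  0.23, -9.4 ]), np.int64(2065), np.float64(0.9342419705769074))
(array([ -0.06,   0.21, -22.92]), np.int64(2428), np.float64(0.9901580745395766))
(array([-0.22,  0.29,  4.5 ]), np.int64(3298), np.float64(0.9355449167805525))
[ 486.91 -137.72   87.59]
```

Request:
{"name": "play_rows", "arguments": {"dp": [[-2,0.5,-0.5],[-2,0.5,-0.5],[0,0,0]], "yaw": [0,0,0]}}

```text
t: 6.3
ee_pos: [483.0, -136.7, 86.9]
orientation: [3.116, -0.393, 0.014]
ft_force: [3.7, 3.9, 14.0]
width: 23.2
grasp_force: 29.6
```

Request:
{"name": "play_rows", "arguments": {"dp": [[0,0,0],[0,0,0],[0,0,0],[0,0,0]], "yaw": [0,0,0,0], "gripper": 0.59}}

```text
t: 6.63
ee_pos: [478.5, -136.1, 84.3]
orientation: [3.117, -0.393, -0.002]
ft_force: [0.2, 0.7, 0.6]
width: 36.1
grasp_force: 0.0
```

```bash
python3 -c "
from h import *
W=look('w4');print(ctrl.get_obs()['ee_pos'])
"
```

```text
(array([-0.06,  0.18, -9.32]), np.int64(2088), np.float64(0.9409389139151096))
(array([ -0.14,   0.22, -22.96]), np.int64(2809), np.float64(0.9717938666946421))
(array([-0.25,  0.32,  1.26]), np.int64(3687), np.float64(0.9735906607803259))
[ 478.56 -136.1    84.29]
```

Request:
{"name": "play_rows", "arguments": {"dp": [[0,0,20],[0,0,25],[-2,18,0],[-2,18,0],[-1.5,17.5,0],[0,0,0]], "yaw": [0,0,0,0,0,0]}}

```text
t: 7.18
ee_pos: [472.5, -80.7, 129.3]
orientation: [-3.117, 0.391, 0.002]
ft_force: [0.1, 0.9, 1.3]
width: 35.9
grasp_force: 0.0
```

Request:
{"name": "play_rows", "arguments": {"dp": [[0,0,-20],[0,0,-20],[0,0,-16],[0,0,-10],[0,0,-5],[0,0,0]], "yaw": [0,0,0,0,0,0]}}

```text
t: 7.68
ee_pos: [472.9, -82.8, 57.6]
orientation: [-3.117, 0.393, 0.003]
ft_force: [-0.3, 0.4, -0.7]
width: 36.2
grasp_force: 0.0
```

Request:
{"name": "play_rows", "arguments": {"dp": [[0,0,0],[0,0,0],[0,0,0],[0,0,0]], "yaw": [0,0,0,0], "gripper": 0.85}}

```text
t: 8.02
ee_pos: [474.1, -82.7, 59.2]
orientation: [3.117, -0.393, 0.002]
ft_force: [0.9, -1.2, -0.2]
width: 24.7
grasp_force: 30.0
```

Request:
{"name": "play_rows", "arguments": {"dp": [[1.45,-0.35,5.55],[2.35,-0.6,5.2],[3.2,-0.8,4.7],[3.95,-1.0,4.1]], "yaw": [0,0,0,0]}}

```text
t: 8.35
ee_pos: [482.8, -84.9, 78.1]
orientation: [-3.117, 0.393, 0.006]
ft_force: [-3.7, 0.3, -8.2]
width: 24.6
grasp_force: 30.0
```

Request:
{"name": "play_rows", "arguments": {"dp": [[4.55,-1.15,3.3],[5.05,-1.3,2.4],[5.4,-1.35,1.5],[5.55,-1.4,0.5]], "yaw": [0,0,0,0]}}

```text
t: 8.68
ee_pos: [501.7, -89.7, 86.1]
orientation: [-3.116, 0.393, 0.012]
ft_force: [-7.0, 1.8, -2.4]
width: 23.1
grasp_force: 29.9
```

```bash
python3 -c "
from h import *
W=look('w5');print(ctrl.get_obs()['ee_pos'])
"
```

```text
(array([ 0.26, -0.03, -9.73]), np.int64(2042), np.float64(0.9607528348109234))
(array([ -0.06,   0.27, -26.18]), np.int64(3359), np.float64(0.9404376076365852))
(array([-0.18,  0.34,  1.32]), np.int64(2152), np.float64(1.0257802732204393))
[504.68 -90.47  86.13]
```

Request:
{"name": "play_rows", "arguments": {"dp": [[5.55,-1.4,-0.5],[5.4,-1.35,-1.5],[5.05,-1.3,-2.4],[4.55,-1.15,-3.3],[3.95,-1.0,-4.1],[3.2,-0.8,-4.7],[0,0,0]], "yaw": [0,0,0,0,0,0,0]}}

```text
t: 9.32
ee_pos: [530.3, -97.0, 68.7]
orientation: [-3.116, 0.393, 0.009]
ft_force: [-7.6, 0.1, -4.5]
width: 24.4
grasp_force: 30.0
```

Request:
{"name": "play_rows", "arguments": {"dp": [[0,0,0],[0,0,0],[0,0,0],[0,0,0]], "yaw": [0,0,0,0], "gripper": 0.59}}

```text
t: 9.65
ee_pos: [534.2, -97.8, 70.1]
orientation: [3.117, -0.393, 0.004]
ft_force: [-0.3, -0.5, -0.9]
width: 36.1
grasp_force: 0.0
```

```bash
python3 -c "
from h import *
W=look('w6');print(ctrl.get_obs()['ee_pos'])
"
```

```text
(array([-0.66,  1.44, -7.9 ]), np.int64(617), np.float64(0.7556434903569662))
(array([-0.08,  0.14, 19.39]), np.int64(2477), np.float64(0.9527505953118524))
(array([0.16, 0.1 , 0.86]), np.int64(647), np.float64(0.8747854996026768))
[533.92 -97.7   70.03]
```

Request:
{"name": "play_rows", "arguments": {"dp": [[0,0,20],[0,0,20],[0,0,20],[-16,4,0],[-17,4,0],[-16.5,4,0],[0,0,-20],[0,0,-18]], "yaw": [0,0,0,0,0,0,0,0]}}

```text
t: 10.37
ee_pos: [483.8, -85.5, 92.2]
orientation: [3.117, -0.393, 0.006]
ft_force: [-0.8, 0.4, 0.2]
width: 36.2
grasp_force: 0.0
```

Request:
{"name": "play_rows", "arguments": {"dp": [[0,0,-13],[0,0,0],[0,0,0]], "yaw": [0,0,0]}}

```text
t: 10.62
ee_pos: [483.2, -85.5, 78.2]
orientation: [-3.117, 0.393, 0.001]
ft_force: [1.0, -0.0, -0.1]
width: 35.8
grasp_force: 0.0
```

Request:
{"name": "play_rows", "arguments": {"dp": [[0,0,0],[0,0,0],[0,0,0],[0,0,0]], "yaw": [0,0,0,0], "gripper": 0.85}}

```text
t: 10.95
ee_pos: [484.2, -85.4, 79.2]
orientation: [-3.117, 0.393, -0.003]
ft_force: [1.0, 3.1, 3.8]
width: 24.5
grasp_force: 30.0
```

Request:
{"name": "play_rows", "arguments": {"dp": [[4.55,-1.15,3.3],[5.05,-1.3,2.4],[5.4,-1.35,1.5],[5.55,-1.4,0.5],[5,-1.2,0],[0,0,0]], "yaw": [0,0,0,0,0,0]}}

```text
t: 11.45
ee_pos: [507.2, -91.2, 85.9]
orientation: [-3.116, 0.393, 0.007]
ft_force: [-2.6, 5.3, 0.9]
width: 24.7
grasp_force: 30.0
```

```bash
python3 -c "
from h import *
W=look('w7');print(ctrl.get_obs()['ee_pos'])
"
```

```text
(array([ 0.25, -0.04, -9.82]), np.int64(1813), np.float64(0.9915111707798476))
(array([-0.3 ,  0.29, -9.85]), np.int64(2763), np.float64(0.9034795008625777))
(array([0.01, 0.2 , 1.14]), np.int64(1914), np.float64(1.0379471160511349))
[507.31 -91.25  85.87]
```

9.85° to go, at about 0.85 mm per degree.

Request:
{"name": "play_rows", "arguments": {"dp": [[3,-0.75,0],[3,-0.75,0],[2.5,-0.6,-0.5],[0,0,0]], "yaw": [0,0,0,0]}}

```text
t: 11.83
ee_pos: [516.2, -93.5, 85.4]
orientation: [-3.116, 0.393, 0.005]
ft_force: [-1.4, 3.4, -2.0]
width: 23.4
grasp_force: 29.7
```

```bash
python3 -c "
from h import *
W=look('w8');print(ctrl.get_obs()['ee_pos'])
"
```

```text
(array([ 0.35, -0.14, -9.95]), np.int64(1441), np.float64(1.064367468422525))
(array([-0.44,  0.32, -0.32]), np.int64(2435), np.float64(0.9354877899541693))
(array([ 0.19, -0.17,  0.45]), np.int64(1497), np.float64(1.0528642381331232))
[516.38 -93.57  85.35]
```

Request:
{"name": "play_rows", "arguments": {"dp": [[0,0,0],[0,0,0],[0,0,0],[0,0,0]], "yaw": [0,0,0,0], "gripper": 0.59}}

```text
t: 12.22
ee_pos: [517.7, -94.4, 85.8]
orientation: [3.117, -0.393, 0.001]
ft_force: [0.2, -0.0, -0.6]
width: 36.0
grasp_force: 0.0
```

Request:
{"name": "play_rows", "arguments": {"dp": [[0,0,20],[0,0,25],[-9.5,19.5,0],[-9.5,19.5,0],[-9.5,19.5,0],[0,0,0]], "yaw": [0,0,0,0,0,0]}}

```text
t: 12.72
ee_pos: [486.9, -33.6, 130.6]
orientation: [-3.117, 0.391, 0.002]
ft_force: [-0.2, 0.4, -0.3]
width: 36.3
grasp_force: 0.0
```

Request:
{"name": "play_rows", "arguments": {"dp": [[0,0,-20],[0,0,-20],[0,0,-16],[0,0,-8],[0,0,0],[0,0,0]], "yaw": [0,0,0,0,0,0]}}

```text
t: 13.22
ee_pos: [489.0, -35.9, 66.5]
orientation: [3.117, -0.393, -0.001]
ft_force: [0.1, 0.2, 0.0]
width: 36.1
grasp_force: 0.0
```

Request:
{"name": "play_rows", "arguments": {"dp": [[0,0,0],[0,0,0],[0,0,0],[0,0,0]], "yaw": [0,0,0,0], "gripper": 0.85}}

```text
t: 13.55
ee_pos: [489.8, -35.2, 67.4]
orientation: [-3.116, 0.393, -0.003]
ft_force: [1.0, 3.8, 1.8]
width: 24.5
grasp_force: 30.0
```

Request:
{"name": "play_rows", "arguments": {"dp": [[3.2,-0.8,4.7],[3.95,-1.0,4.1],[4.55,-1.15,3.3],[5.05,-1.3,2.4],[5.4,-1.35,1.5],[5.55,-1.4,0.5],[4,-1.0,0],[0,0,0]], "yaw": [0,0,0,0,0,0,0,0]}}

```text
t: 14.22
ee_pos: [517.4, -42.2, 82.6]
orientation: [-3.116, 0.393, 0.011]
ft_force: [-6.4, 9.2, 3.5]
width: 19.7
grasp_force: 36.0
```

```bash
python3 -c "
from h import *
W=look('w9');print(ctrl.get_obs()['ee_pos'])
"
```

```text
(array([-0.14,  0.23, 29.44]), np.int64(3237), np.float64(0.8911207396729565))
(array([ 0.04,  0.03, -0.78]), np.int64(1960), np.float64(0.9539916112561911))
(array([-0.17,  0.32,  1.27]), np.int64(1945), np.float64(0.9687945922838583))
[517.41 -42.27  82.59]
```

Request:
{"name": "play_rows", "arguments": {"dp": [[0,0,0],[0,0,0],[0,0,0],[0,0,0]], "yaw": [0,0,0,0], "gripper": 0.59}}

```text
t: 14.6
ee_pos: [521.0, -43.8, 83.4]
orientation: [3.117, -0.393, 0.002]
ft_force: [0.3, -0.7, 0.2]
width: 35.7
grasp_force: 0.0
```

Request:
{"name": "play_rows", "arguments": {"dp": [[-6,1.7,0],[-6,1.7,0],[-6,1.6,-1],[0,0,0],[0,0,0]], "yaw": [0,0,0,0,0]}}

```text
t: 15.02
ee_pos: [501.9, -38.4, 82.0]
orientation: [3.117, -0.393, -0.001]
ft_force: [1.0, 0.2, -0.0]
width: 35.7
grasp_force: 0.0
```

Request:
{"name": "play_rows", "arguments": {"dp": [[0,0,0],[0,0,0],[0,0,0],[0,0,0]], "yaw": [0,0,0,0], "gripper": 0.85}}

```text
t: 15.35
ee_pos: [502.9, -38.5, 82.1]
orientation: [-3.117, 0.393, -0.001]
ft_force: [0.0, 1.2, 0.7]
width: 24.5
grasp_force: 30.0
```

Request:
{"name": "play_rows", "arguments": {"dp": [[5.05,-1.3,2.4],[5.4,-1.35,1.5],[5.55,-1.4,0.5],[5,-1.2,0],[0,0,0]], "yaw": [0,0,0,0,0]}}

```text
t: 15.77
ee_pos: [522.0, -43.4, 85.8]
orientation: [-3.117, 0.393, 0.007]
ft_force: [-3.3, 2.5, -0.1]
width: 24.1
grasp_force: 30.0
```

```bash
python3 -c "
from h import *
W=look('w10');print(ctrl.get_obs()['ee_pos'])
"
```

```text
(array([-0.19,  0.37, -5.74]), np.int64(2622), np.float64(0.9721576893458529))
(array([-0.09,  0.09, -0.63]), np.int64(1744), np.float64(0.9614968323671618))
(array([-0.25,  0.38,  1.45]), np.int64(1803), np.float64(1.0180377091384452))
[522.09 -43.41  85.8 ]
```

Request:
{"name": "play_rows", "arguments": {"dp": [[2.5,-0.6,0],[2.5,-0.6,-0.2],[0,0,0]], "yaw": [0,0,0]}}

```text
t: 16.07
ee_pos: [526.9, -44.6, 85.5]
orientation: [-3.117, 0.393, 0.006]
ft_force: [-4.0, 2.4, -2.1]
width: 23.9
grasp_force: 30.0
```

Request:
{"name": "play_rows", "arguments": {"dp": [[0,0,0],[0,0,0],[0,0,0],[0,0,0]], "yaw": [0,0,0,0], "gripper": 0.59}}

```text
t: 16.4
ee_pos: [529.2, -45.2, 86.6]
orientation: [3.117, -0.393, 0.002]
ft_force: [-0.1, -0.2, -0.5]
width: 35.4
grasp_force: 0.0
```

Request:
{"name": "play_rows", "arguments": {"dp": [[0,0,20],[0,0,30],[-10,-8,30],[-10,-8,20],[-10,-8,15],[-10,-8,0],[-10,-8,0],[0,0,0]], "yaw": [0,0,0,0,0,0,0,0]}}

```text
t: 17.07
ee_pos: [476.1, -85.8, 200.3]
orientation: [3.117, -0.395, -0.004]
ft_force: [0.4, 0.3, -0.5]
width: 35.9
grasp_force: 0.0
```

```bash
python3 - <<'E'
from h import *
W=look('w11');print(ctrl.get_obs()['ee_pos'])
yaw=np.radians(-14.2);c,s=np.cos(yaw),np.sin(yaw)
C=cloud(W).reshape(-1,3);d=C[:,:2]-[505.5,-91.1];X=d[:,0]*c+d[:,1]*s;Y=-d[:,0]*s+d[:,1]*c
m=(X>65)&(X<115)&(np.abs(Y)<70)&(C[:,2]>70)&(C[:,2]<110)
print("grip rod x,z top",np.median(X[m]),np.percentile(C[m,2],[50,95]),m.sum())
k=models.landmark_of(W,"lock_grip");print([(q["location"],q["conf"],wpt(W,q["location"])) for q in k[:1]])
a,b=wproj(W,[505.5,-91.1,80]).astype(int)
cr=W["pixels"][max(0,b-110):b+70,max(0,a-110):a+110,::-1];cv2.imwrite("pics/w11c.png",cv2.resize(cr,None,fx=3,fy=3,interpolation=cv2.INTER_CUBIC)[:600,:800]);print(a,b)
E
```

```text
(array([-0.15,  0.39, -0.05]), np.int64(1290), np.float64(1.0003392739418455))
(array([-0.23,  0.28, -0.42]), np.int64(1367), np.float64(0.9222569263223301))
(array([-0.28,  0.42,  1.51]), np.int64(1331), np.float64(0.9771118995359998))
[476.99 -85.4  200.15]
grip rod x,z top 92.44000443529019 [79.97 81.69] 1752
[([248.1, 54.5], 0.7, array([ 596.17, -111.91,   80.66]))]
250 151
```

View pics/w11c.png

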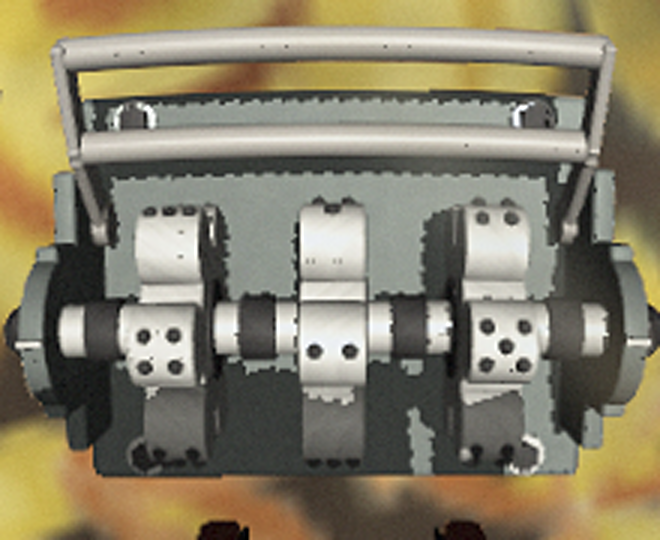

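The zoomed view shows 4 at (155,345), 2 at (332,345) and 5 at (505,345) squarely on top, within 1.5°. The grip rod runs along row 47, with its centre at marker x≈92. Next I'll close the fingers and go behind the rod.

Request:
{"name": "play_rows", "arguments": {"dp": [[18,-4,0],[26,-6,0],[30,-8,0],[30,-8,0],[26,-6,0],[15,-3,0],[0,0,0],[0,0,0]], "yaw": [0,0,0,0,0,0,0,0], "gripper": 1.0}}

```text
t: 17.83
ee_pos: [623.3, -119.5, 199.4]
orientation: [-3.117, 0.392, 0.004]
ft_force: [0.3, -0.1, -0.2]
width: 0.6
grasp_force: 0.0
```

Request:
{"name": "play_rows", "arguments": {"dp": [[0,0,-25],[0,0,-30],[0,0,-30],[0,0,-25],[0,0,-15],[0,0,-10],[0,0,0]], "yaw": [0,0,0,0,0,0,0]}}

```text
t: 18.42
ee_pos: [621.0, -119.2, 63.8]
orientation: [-3.117, 0.393, 0.008]
ft_force: [-0.1, 0.3, -0.2]
width: 0.6
grasp_force: 0.0
```

Request:
{"name": "play_rows", "arguments": {"dp": [[-4,1,0],[-4,1,0],[-4,1,0],[-3,0.75,0],[-2,0.5,0],[-2,0.5,0]], "yaw": [0,0,0,0,0,0]}}

```text
t: 18.92
ee_pos: [611.0, -116.7, 70.4]
orientation: [3.115, -0.393, 0.024]
ft_force: [13.2, -4.2, 6.1]
width: 0.4
grasp_force: 7.0
```

Request:
{"name": "play_rows", "arguments": {"dp": [[0,0,1],[0,0,1]], "yaw": [0,0]}}

```text
t: 19.08
ee_pos: [609.8, -116.4, 71.9]
orientation: [3.116, -0.393, 0.02]
ft_force: [9.1, -2.2, 2.6]
width: 0.4
grasp_force: 4.3
```

```bash
cat >> h.py <<'E'
def bar():
    W=wshot();yaw=np.radians(-14.2);c,s=np.cos(yaw),np.sin(yaw)
    C=cloud(W).reshape(-1,3);d=C[:,:2]-[505.5,-91.1];X=d[:,0]*c+d[:,1]*s;Y=-d[:,0]*s+d[:,1]*c
    B=viewer.get_image("scene");save(B,"s_"+str(W["shot"]))
    l=[models.landmark_of(B,"lock_grip"),]
    for k in l:
        if k: 
            p=pt(B,k[0]["location"]);e=p[:2]-[505.5,-91.1];print("scene lock_grip xm,ym,z",e[0]*c+e[1]*s,-e[0]*s+e[1]*c,p[2],k[0]["conf"])
    # rod from scene depth
    v,u=np.mgrid[0:384,0:512];D=np.stack([(u-B["cx"])/B["fx"],-(v-B["cy"])/B["fy"],-np.ones(u.shape)],-1)*B["range_z"][...,None]
    Q=(D@np.array(B["T"])[:3,:3].T+np.array(B["T"])[:3,3]).reshape(-1,3);d=Q[:,:2]-[505.5,-91.1];X=d[:,0]*c+d[:,1]*s;Y=-d[:,0]*s+d[:,1]*c
    m=(X>45)&(X<110)&(np.abs(Y-55)<25)&(Q[:,2]>66)&(Q[:,2]<112);print("rod pts",m.sum(),np.median(X[m]),np.median(Q[m,2]))
    o=ctrl.get_obs();e=o["ee_pos"][:2]-np.array([505.5,-91.1]);print("tcp xm",e[0]*c+e[1]*s,-e[0]*s+e[1]*c,o["ee_pos"][2],o["ft_force"])
    return W
E
python3 -c "
from h import *
np.set_printoptions(precision=1,suppress=True)
bar()"
```

```text
scene lock_grip xm,ym,z 91.69123610157264 9.35213216644692 84.84549956595185 0.9
rod pts 70 84.18852531128633 79.84763413100612
tcp xm 107.17589393282432 1.0549997523282464 71.95642040139519 [ 8.6 -3.2  4.2]
```

Request:
{"name": "play_rows", "arguments": {"dp": [[-1.5,0.4,1.5],[-1.5,0.4,1.5],[-1.5,0.4,1.5],[-1.5,0.4,1.4],[-1.5,0.4,1.3],[-1.5,0.4,1.2],[-1.5,0.4,1.1],[-1.5,0.4,1]], "yaw": [0,0,0,0,0,0,0,0]}}

```text
t: 19.9
ee_pos: [598.1, -113.4, 82.8]
orientation: [3.115, -0.392, 0.021]
ft_force: [9.4, -3.7, 5.6]
width: 0.3
grasp_force: 4.9
```

```bash
python3 -c "
from h import *
np.set_printoptions(precision=1,suppress=True)
bar()"
```

```text
scene lock_grip xm,ym,z 69.27873747811071 17.29008004053309 91.22925480348596 0.94
rod pts 83 71.28024530273413 88.22452755795803
tcp xm 95.03425355037582 1.0987123544142534 82.82442810248948 [ 8.7 -3.2  7.1]
```

Request:
{"name": "play_rows", "arguments": {"dp": [[-1.5,0.4,-1],[-1.5,0.4,-1],[-1.5,0.4,-1],[-1.5,0.4,-1],[-1.5,0.4,0],[-1.5,0.4,0],[-1.5,0.4,0],[-1.5,0.4,0]], "yaw": [0,0,0,0,0,0,0,0]}}

```text
t: 20.72
ee_pos: [585.0, -109.8, 78.2]
orientation: [3.116, -0.393, 0.017]
ft_force: [6.1, -1.8, 5.2]
width: 0.7
grasp_force: 3.4
```

Request:
{"name": "play_rows", "arguments": {"dp": [[-1.5,0.4,0],[-1.5,0.4,0],[-1.5,0.4,0],[-1.5,0.4,0],[-1,0.25,0]], "yaw": [0,0,0,0,0]}}

```text
t: 21.13
ee_pos: [576.7, -107.7, 77.6]
orientation: [3.116, -0.393, 0.013]
ft_force: [4.8, -1.9, 4.2]
width: 0.6
grasp_force: 2.6
```

Request:
{"name": "play_rows", "arguments": {"dp": [[-1,0.25,0],[-1,0.25,0],[-1,0.25,0],[-1,0.25,0]], "yaw": [0,0,0,0]}}

```text
t: 21.47
ee_pos: [573.6, -106.9, 77.7]
orientation: [3.116, -0.393, 0.016]
ft_force: [8.9, -2.1, 2.5]
width: 0.3
grasp_force: 4.2
```

Request:
{"name": "play_rows", "arguments": {"dp": [[-1,0.25,0],[-1,0.25,0],[-1,0.25,0]], "yaw": [0,0,0]}}

```text
t: 21.72
ee_pos: [573.0, -106.7, 78.1]
orientation: [3.115, -0.393, 0.024]
ft_force: [16.0, -3.6, -3.6]
width: 0.6
grasp_force: 8.2
```

Request:
{"name": "play_rows", "arguments": {"dp": [[-1,0.25,0],[-1,0.25,0],[0,0,0]], "yaw": [0,0,0]}}

```text
t: 21.97
ee_pos: [573.0, -106.7, 78.3]
orientation: [3.115, -0.393, 0.03]
ft_force: [19.0, -5.8, -8.0]
width: 0.9
grasp_force: 10.0
```

```bash
python3 -c "
from h import *
np.set_printoptions(precision=1,suppress=True)
bar()"
```

```text
scene lock_grip xm,ym,z 50.036580532159746 10.97148143482767 102.5574551551095 0.87
rod pts 47 47.13780283764661 101.66213309641756
tcp xm 69.23690302821247 1.4367335178261733 78.2659658153068 [19.1 -5.  -6.7]
```

Request:
{"name": "play_rows", "arguments": {"dp": [[-1,0.25,0],[-1,0.25,0],[0,0,0]], "yaw": [0,0,0]}}

```text
t: 22.37
ee_pos: [572.9, -106.6, 78.4]
orientation: [3.115, -0.392, 0.037]
ft_force: [25.7, -7.5, -13.5]
width: 0.5
grasp_force: 12.9
```

Request:
{"name": "play_rows", "arguments": {"dp": [[-1,0.25,0],[-1,0.25,0],[0,0,0]], "yaw": [0,0,0]}}

```text
t: 22.62
ee_pos: [572.8, -106.6, 78.6]
orientation: [3.114, -0.392, 0.043]
ft_force: [31.6, -8.1, -19.1]
width: 0.3
grasp_force: 15.8
```

Nothing has moved from 19 N up to 32 N, so the bar is on its hard stop. I'll back off.

Request:
{"name": "play_rows", "arguments": {"dp": [[5,-1.25,0],[8,-2,0],[10,-2.5,0],[10,-2.5,0],[10,-2.5,0],[0,0,0],[0,0,0]], "yaw": [0,0,0,0,0,0,0]}}

```text
t: 23.2
ee_pos: [603.7, -114.5, 74.5]
orientation: [-3.117, 0.393, 0.001]
ft_force: [-0.6, 0.3, -0.1]
width: 0.1
grasp_force: 0.0
```

Request:
{"name": "play_rows", "arguments": {"dp": [[0,0,25],[0,0,30],[0,0,35],[-30,7,35],[-40,9,10],[-40,9,0],[-30,7,0],[0,0,0]], "yaw": [0,0,0,0,0,0,0,0]}}

```text
t: 23.87
ee_pos: [460.0, -81.7, 205.0]
orientation: [-3.116, 0.392, 0.01]
ft_force: [-0.7, 0.5, -0.1]
width: 0.3
grasp_force: 0.0
```

```bash
python3 - <<'E'
from h import *
W=look('w12');np.set_printoptions(precision=1,suppress=True);print(ctrl.get_obs()['ee_pos'],ctrl.get_obs()['ft_force'])
yaw=np.radians(-14.2);c,s=np.cos(yaw),np.sin(yaw)
C=cloud(W).reshape(-1,3);d=C[:,:2]-[505.5,-91.1];X=d[:,0]*c+d[:,1]*s;Y=-d[:,0]*s+d[:,1]*c
for yc in (-75,-25,25,75):
    m=(X>40)&(X<110)&(np.abs(Y-yc)<10)&(C[:,2]>88)&(C[:,2]<112)
    print("grip rod x,z top",yc,np.median(X[m]),np.percentile(C[m,2],95),m.sum())
a,b=wproj(W,[505.5,-91.1,80]).astype(int)
cr=W["pixels"][max(0,b-110):b+90,max(0,a-130):a+130,::-1];cv2.imwrite("pics/w12c.png",cv2.resize(cr,None,fx=3,fy=3,interpolation=cv2.INTER_CUBIC)[:600,:800])
E
```

```text
(array([ 0.05,  0.35, -0.02]), np.int64(1321), np.float64(1.5104230629173114))
(array([-0.15,  0.26, -0.37]), np.int64(1377), np.float64(1.303779832529012))
(array([-0.13,  0.41,  0.91]), np.int64(1327), np.float64(1.2817680320253677))
[463.7 -82.5 205.7] [ 0.3 -0.1  0.9]
grip rod x,z top -75 51.114278350698136 106.40984975641132 271
grip rod x,z top -25 51.327366036441575 106.20627654488234 297
grip rod x,z top 25 51.4842749901114 106.32937726894355 297
grip rod x,z top 75 51.41399845190329 106.15395475773849 266
```

View pics/w12c.png

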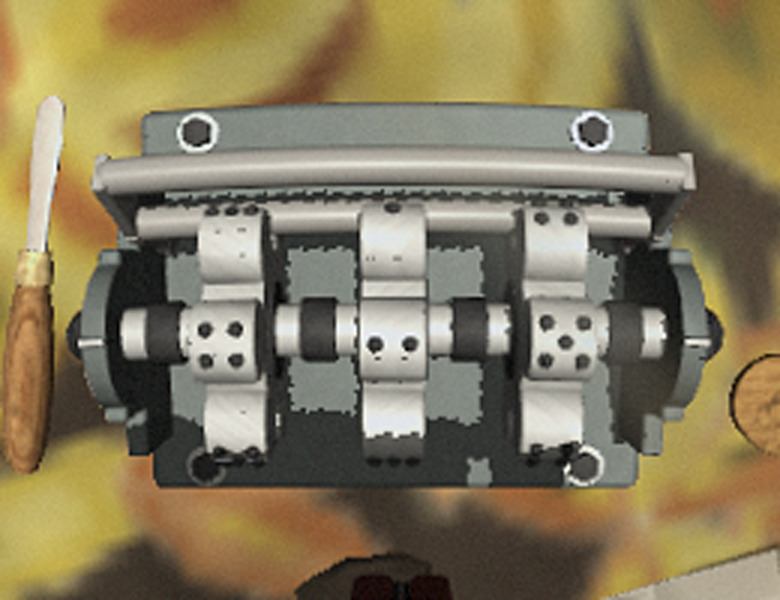

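The view shows 4-2-5 on top at row 350, with the locking rod at row 218 seated in the notches of all three wheels. The grip rod is at x=51.4, top 106 mm, which matches home, and the arm is clear.

```bash
python3 -c "
from workcell import ticket
print(ticket.close_job())"
```

```text
the job is handed in; nothing more can be done
None
```

The marker is set to 4-2-5, the lock bar is fully home in all three notches (peak wrist reading about 38 N against the 40 N limit), and the job is handed in with the arm clear and the scraper, rib and pad never touched.

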